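Put the polishing compounds back in their places

ROBOT

A 6-joint arm with a two-finger parallel gripper is mounted at the origin on the work surface. World frame = base frame: x ahead of the robot, y to its left, z up, the work surface at z = 0. Lengths are in m, angles in rad, forces in N, time in s.
With the tool pointing down it reaches from about 0.4 to 0.925 m from the base axis. Payload 3.4 kg.
Tool frame: the origin (TCP) lies midway between the tips of the shut fingers; the grasp point (between the pads) lies 19 mm behind it; y points along the fingers, x is the direction in which the jaws open and shut, and the axes are right-handed (so a half turn about y gives the same grasp; the last joint's range is limited). The gripper opens to 85 mm and grips with 20 to 120 N. Pads are 22 mm wide; open, the fingers measure 114 mm over their backs; the gripper's body (76 mm by 85 mm) begins 54 mm behind the grasp point. The pads swing forward as they close: fully open they stand 13 mm farther back than shut.
Start: joints at [1.131, 0.307, 1.506, -0, 1.328, -0.073], TCP at [0.206, 0.537, 0.231] pointing down, gripper open.
Joint ranges: [-3.12, 3.12], [-1.05, 2.28], [0.14, 2.33], [-1.42, 4.57], [0.1, 2.73], [-2.68, 2.68]. Speed limits (rad/s): [2.57, 2.57, 3.14, 3.14, 3.14, 3.14].

INTERFACE

Orientations are given as a unit quaternion [x, y, z, w].
In Python, from rig import status, vision, env gives the robot as it stands.
- The arm moves only by the shell command python3 -m pendant 'ROWS' [FORCE]. ROWS is a JSON object of lists of equal length, an entry for each row: "offset": the shift along the tool's x, y, z in cm, a list of three; "twist": the turn about the tool's y in degrees; "fingers": the finger opening in cm, from 0 to 8.54. A call has 1 to 12 rows; each row is the pose to reach, as a shift and turn from the pose commanded when the call began, along the tool's axes at that moment; what a row does not reach only later rows make up. A row lasts 1/8 s, in which the tool goes at most 62.5 mm and 10.7 degrees, less where a joint would pass 70% of its speed; a pose out of reach is approached as far as the arm can. A call with a gripper value outside its range is refused whole. The fingers move at their own pace and stop on an object; FORCE is the grip in N (left out, the last holds). Time passes only in rows, so rows that repeat a pose let the fingers close. It gives the time, the measured TCP pose, the force and the opening at its end, in the units of the state.
- status.read_state(): the state, without advancing time (a new reading comes with each control period).
- vision.grab_frame(name): name is "scene" or "top" or "wrist"; returns a dict with "img" (480x640x3 uint8, blue, green, red), "fov_y" (degrees; the focal length in pixels is half the picture's height over the tangent of half this angle, whatever the lens; pixels are square), "cx", "cy" (the principal point, pixels), "k1" (the pictures are not rectified: a ray, as slopes to the right and down, at radius r is drawn at 1 + k1 r^2 times it, then the intrinsics apply), "eye" and "attitude" of the camera in the world. Camera axes: x right, y up, looking along -z (the intrinsics and any distortion apply to the point x, -y, -z); pixel columns grow to the right and rows downward; lengths in m; the calibration is good to about 2 mm. A picture is of the moment at which its call begins. There is no depth.
- env.hand_in(): hands the job in, once; it reports no verdict.
The state is a dict: "time": time; "qpos": joint angles; "qvel": joint speeds; "effort": joint torques, N m; "eef_pos": TCP position; "tool_rot": TCP orientation; "contact_force": force on the tool from outside, world axes, zero at the start; "moment": the same for the moment, N m; "finger_gap": finger opening in m.
Only numpy, scipy, OpenCV 4.12 (cv2) and the standard library are available. Lean on these libraries where they do the work, as an engineer would, in place of code of your own. Each camera call takes 0.05 s, during which the arm holds its last target. There are 200 camera calls.

TASK

Put the loose polishing-compound bars away so that the compounds do not mix: lay the red, green and white bars flat and lengthwise on the middle of the cradle with the polishing wheel of the same colour, and lay the blue bar squarely on top of the pile of blue bars in the carton, feeling for the top since the pile's height differs. Set each bar down gently without dropping it, and leave the ring stand where it is.

Things in the scene. Friction and masses are not known exactly. Their poses are not given: they have to be found in the camera images.
- bar_red_center (a point): Loose red polishing-compound bar, a solid block 84 x 36 x 30 mm (long, wide, high), about 0.13 to 0.25 kg, with a brown cardboard band round one part of its length. It lies flat on the bench at the start. The point is the bar's centre, 15 mm above its underside; x runs along its length, y across its 36 mm width, z up. Grip it across the 36 mm width.
- bar_green_center (a point): Loose green polishing-compound bar, a solid block 84 x 36 x 30 mm (long, wide, high), about 0.13 to 0.25 kg, with a brown cardboard band round one part of its length. It lies flat on the bench at the start. The point is the bar's centre, 15 mm above its underside; x runs along its length, y across its 36 mm width, z up. Grip it across the 36 mm width.
- bar_white_center (a point): Loose white polishing-compound bar, a solid block 84 x 36 x 30 mm (long, wide, high), about 0.13 to 0.25 kg, with a brown cardboard band round one part of its length. It lies flat on the bench at the start. The point is the bar's centre, 15 mm above its underside; x runs along its length, y across its 36 mm width, z up. Grip it across the 36 mm width.
- bar_blue_center (a point): Loose blue polishing-compound bar, a solid block 84 x 36 x 30 mm (long, wide, high), about 0.13 to 0.25 kg, with a brown cardboard band round one part of its length. It lies flat on the bench at the start. The point is the bar's centre, 15 mm above its underside; x runs along its length, y across its 36 mm width, z up. Grip it across the 36 mm width.
- cradle_red_mid (a point): Fixed aluminium cradle for the red bar: a flat seat 104 mm long (between two red end stops, 5 mm thick, that rise 10 mm above the seat) and 60 mm wide, open at both long sides, with a grey bar-sized outline in its middle. A red round polishing wheel, 64 mm across, lies fixed at its far end (centre 91 mm along +x, its spindle top 31 mm above the bench). The point is the middle of the seat's surface, 6 mm above the bench; x runs lengthwise, z up.
- cradle_green_mid (a point): Fixed aluminium cradle for the green bar: a flat seat 104 mm long (between two green end stops, 5 mm thick, that rise 10 mm above the seat) and 60 mm wide, open at both long sides, with a grey bar-sized outline in its middle. A green round polishing wheel, 64 mm across, lies fixed at its far end (centre 91 mm along +x, its spindle top 31 mm above the bench). The point is the middle of the seat's surface, 6 mm above the bench; x runs lengthwise, z up.
- cradle_white_mid (a point): Fixed aluminium cradle for the white bar: a flat seat 104 mm long (between two white end stops, 5 mm thick, that rise 10 mm above the seat) and 60 mm wide, open at both long sides, with a grey bar-sized outline in its middle. A white round polishing wheel, 64 mm across, lies fixed at its far end (centre 91 mm along +x, its spindle top 31 mm above the bench). The point is the middle of the seat's surface, 6 mm above the bench; x runs lengthwise, z up.
- carton: Fixed low cardboard carton, 100 x 52 mm, walls 30 mm high, holding a fixed, rigid, upright pile of blue bars that rises out of it: each 84 x 36 mm in plan, squarely centred in the carton and parallel to it. The height of the flat pile top is different every time, 48 to 85 mm above the bench. Origin: centre of the carton's underside, on the bench; x runs lengthwise, z up.
- ring_stand_center (a point): Loose dark wooden cone with finished rings, base 44 mm across, 62 mm high, 80 g, standing among the bars; not to be disturbed. The point lies on its axis, 30 mm above its underside.
Mind the look-alikes: they are no part of the job. Leave any pink look-alike of the part that bears bar_red_center alone.

How it is judged:
By the outcome, as a careful person would: the job done as asked, in the order asked, and still so for the second after the job is handed in, with the robot touching nothing.
It also fails if it takes over 128 s, if anything falls off the work surface, if the arm or the gripper's body presses on something with over 40 N, if the wrist force passes 120 N, or if a joint passes its speed limit or range.

## Working session

There is one attempt and no reset: what is moved stays moved. The work goes in short steps, Python scripts to look and compute and a shell command to move; the robot and the scene stay as the last step left them, time stands still between calls to the robot, and variables do not carry over. Pictures are saved under pics/ and viewed, about 12 in all and at most 16, crops included, and the job is handed in when it is done.

```bash
mkdir -p pics; ls; python3 - <<'E'
from rig import status, vision
import cv2
print(status.read_state())
for n in ("top","scene"):
    f=vision.grab_frame(n); cv2.imwrite(f"pics/{n}0.png",f["img"]); print(n,{k:v for k,v in f.items() if k!="img"})
E
```

```text
pics
{'time': 0.0, 'qpos': array([ 1.13149970e+00,  3.07568149e-01,  1.50771228e+00,  7.24501542e-06,
        1.32842320e+00, -7.35042998e-02]), 'qvel': array([ 0.00037598, -0.00051372, -0.00097078,  0.00049874,  0.00045639,
        0.00052206]), 'effort': array([ 2.22353201e-04, -4.57545340e+01, -2.51918721e+01, -1.39627343e-05,
        1.35356194e-02, -1.79410841e-05]), 'eef_pos': array([0.20538306, 0.53628771, 0.23036918]), 'tool_rot': array([ 0.58297416,  0.40007512, -0.40136629, -0.58222515]), 'contact_force': array([0.71946463, 0.18936449, 0.09666637]), 'moment': array([-0.00475324, -0.00605878,  0.01702085]), 'finger_gap': 0.08549413724313758}
top {'fov_y': 47.66240397019137, 'cx': 323.4161261859963, 'cy': 234.94912036882246, 'k1': -0.029217159072682367, 'eye': array([ 0.31664239, -0.16207852,  1.46646539]), 'attitude': array([-0.04948671,  0.03900657,  0.71313157, -0.69819261])}
scene {'fov_y': 46.07106150828204, 'cx': 321.1511715535445, 'cy': 245.22969956365478, 'k1': -0.11973233795045252, 'eye': array([0.96901412, 0.35626518, 1.10255312]), 'attitude': array([0.10501899, 0.27614975, 0.88689268, 0.35515307])}
```

View pics/top0.png

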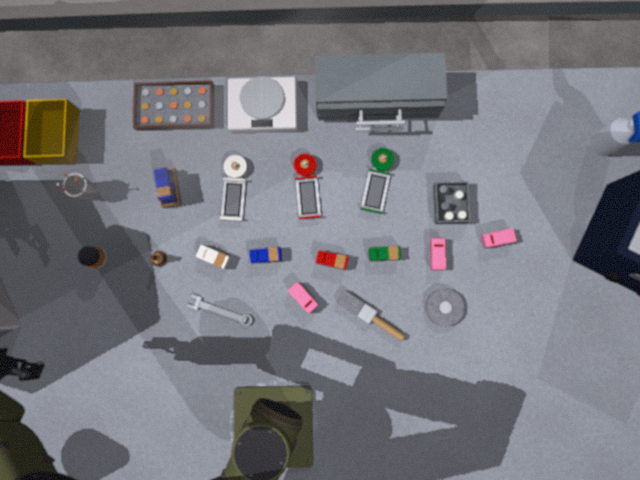

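View pics/scene0.png

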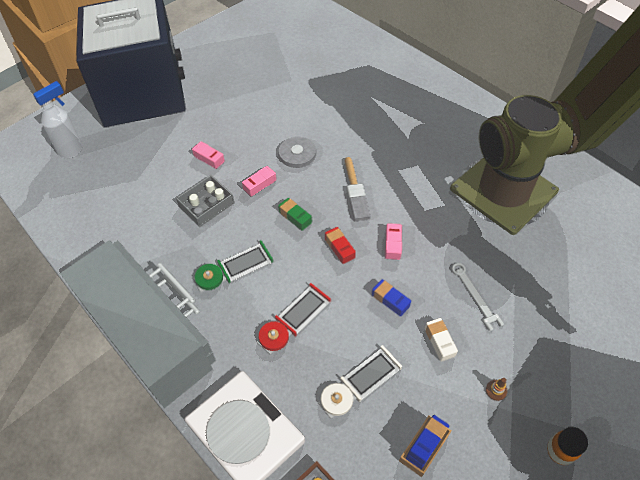

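Top view: loose bars white (212,256), blue (265,255), red (332,260) and green (383,253). Cradles are white (234,199), red (308,197) and green (376,190), the carton is at (167,187) and the ring stand at (158,257). There are three pink decoys. I'll measure them by masks in both views.

```bash
cat > h.py <<'E'
import numpy as np, cv2
from scipy.spatial.transform import Rotation as R
from rig import status, vision
def cam(f):
    F=240/np.tan(np.radians(f["fov_y"])/2)
    return np.array([[F,0,f["cx"]],[0,F,f["cy"]],[0,0,1]]),np.array([f["k1"],0,0,0.])
def ray(f,px):
    K,D=cam(f); p=cv2.undistortPoints(np.float64(px).reshape(-1,1,2),K,D).reshape(-1,2)
    return R.from_quat(f["attitude"]).apply(np.c_[p[:,0],-p[:,1],-np.ones(len(p))])
def plane(f,px,z):
    d=ray(f,px); e=np.array(f["eye"]); return (e+d*((z-e[2])/d[:,2])[:,None])
def proj(f,P):
    K,D=cam(f); c=R.from_quat(f["attitude"]).inv().apply(np.atleast_2d(P)-f["eye"])
    c=c*[1,-1,-1]; return cv2.projectPoints(c,np.zeros(3),np.zeros(3),K,D)[0].reshape(-1,2)
def masks(img):
    h,s,v=[a.astype(int) for a in cv2.split(cv2.cvtColor(img,cv2.COLOR_BGR2HSV))]
    m={"red":((h<5)|(h>175))&(s>180)&(v>60),"green":(h>45)&(h<80)&(s>120)&(v>40),
       "blue":(h>108)&(h<128)&(s>120)&(v>50),"white":(s<40)&(v>195),
       "brown":(h>=6)&(h<=22)&(s>80)&(v>60)}
    return {k:a.astype(np.uint8)*255 for k,a in m.items()}
def comp(m,seed,rad=12):
    n,l,st,c=cv2.connectedComponentsWithStats(m)
    x,y=int(seed[0]),int(seed[1]); w=l[max(0,y-rad):y+rad,max(0,x-rad):x+rad]
    i=np.bincount(w[w>0]).argmax() if (w>0).any() else 0
    return (l==i).astype(np.uint8) if i else None
def rect(f,mask,z):
    c=max(cv2.findContours(mask,cv2.RETR_EXTERNAL,cv2.CHAIN_APPROX_NONE)[0],key=cv2.contourArea)
    P=plane(f,c.reshape(-1,2),z)[:,:2]
    (cx,cy),(w,h),a=cv2.minAreaRect((P*1000).astype(np.float32))
    if w<h: w,h,a=h,w,a+90
    return np.round([cx,cy,w,h,(a+90)%180-90],1)
def tool():
    s=status.read_state(); return s, R.from_quat(s["tool_rot"]).as_matrix()
def goto(x,y,z,yaw):
    """offset (cm) and twist (deg) to world TCP (m) with jaw axis along world yaw (deg)"""
    s,M=tool(); d=M.T@(np.array([x,y,z])-s["eef_pos"])*100
    j=np.degrees(np.arctan2(M[1,0],M[0,0])); w=(yaw-j+90)%180-90
    # tool y is down: turn about +y = negative world yaw
    return "offset",np.round(d,2),"twist",np.round(-w,1),"jaw",round(j,1)
E
python3 - <<'E'
from h import *
S={"top":dict(red=(332,260),green=(383,253),white=(212,256),blue=(265,255)),"scene":dict(red=(341,244),green=(296,213),white=(441,340),blue=(392,297))}
W={"top":dict(red=(305,165),green=(382,159),white=(236,165)),"scene":dict(red=(273,337),green=(208,276),white=(337,400))}
C={"top":dict(red=(308,197),green=(376,190),white=(234,199)),"scene":dict(red=(303,309),green=(246,261),white=(371,372))}
crops=[]
for n in S:
    f=vision.grab_frame(n); m=masks(f["img"])
    for k,s in S[n].items():
        mm=comp(cv2.morphologyEx(m[k]|m["brown"],cv2.MORPH_CLOSE,np.ones((3,3))),s)
        print(n,"bar",k,None if mm is None else rect(f,mm,.015))
    g=cv2.cvtColor(f["img"],cv2.COLOR_BGR2GRAY)
    for k,s in C[n].items():
        mm=comp((g<np.median(g[s[1]-3:s[1]+4,s[0]-3:s[0]+4])+25).astype(np.uint8),s,4)
        w=comp(m[k],W[n][k],8)
        print(n,"cradle",k,rect(f,mm,.006),"wheel",None if w is None else rect(f,w,.02))
    c=(167,187) if n=="top" else (427,444)
    mm=comp(m["blue"]|m["brown"],c); print(n,"carton",rect(f,mm,.06))
    if n=="top": crops.append(cv2.resize(f["img"][140:290,140:420],None,fx=2.8,fy=2.8,interpolation=cv2.INTER_CUBIC))
cv2.imwrite("pics/crop1.png",crops[0])
E
```

```text
top bar red [ 433.1 -163.2   79.8   37.3   77.4]
top bar green [ 448.6 -305.    83.1   34.9   88.8]
top bar white [449.5 159.4  83.4  36.7  67.3]
top bar blue [449.2  15.   84.8  37.2 -84.5]
top cradle red [659.6 -86.2 253.  152.8  35.8] wheel [691.3 -94.6  64.4  57.5  -1.4]
top cradle green [ 609.3 -278.7  114.2   79.    -2. ] wheel [ 701.6 -307.8   67.3   57.3   -1.8]
top cradle white [605.4 104.9  91.4  44.3  -5.4] wheel [690.5  97.3  70.1  58.2  -1.4]
top carton [659.2 287.3  45.3  32.6  10.3]
scene bar red [ 432.2 -165.4   88.9   44.2   74.7]
scene bar green [ 447.2 -304.4   97.2   48.2   89.9]
scene bar white [447.3 156.4  90.6  45.3  66.1]
scene bar blue [449.2  15.6  87.9  47.9 -85.6]
scene cradle red [646.6 -80.6 212.1 137.2   8.4] wheel [697.6 -92.9  60.2  59.2  49.9]
scene cradle green [ 618.8 -285.    92.5   44.1  -14. ] wheel [ 708.5 -303.    66.5   60.5  -89.8]
scene cradle white [606.1 105.6  92.6  43.8  -5. ] wheel [644.5 104.8 167.4  63.6  -6.3]
scene carton [650.3 283.7 110.9  50.2   9. ]
```

View pics/crop1.png

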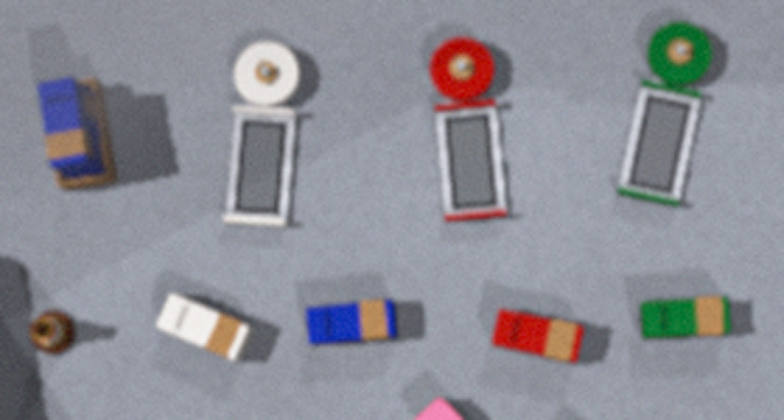

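Both views agree on the bars to within about 3 mm. The crop shows the cradles clearly, and a wrist look will refine them. First move: towards red, by way of x=0.5.

```bash
python3 - <<'E'
from h import *
print(tool()[1].round(3))
print(goto(.5,.2,.23,-13.5)); print(goto(.45,-.164,.23,-13.5))
E
```

```text
[[ 0.358 -0.001 -0.934]
 [ 0.934 -0.001  0.358]
 [-0.001 -1.     0.   ]]
('offset', array([-20.9 ,   0.09, -39.54]), 'twist', np.float64(82.5), 'jaw', np.float64(69.0))
('offset', array([-56.68,   0.14, -47.89]), 'twist', np.float64(82.5), 'jaw', np.float64(69.0))
```

```bash
python3 -m pendant '{"offset":[[-5,0,-10],[-10,0,-20],[-15,0,-29],[-20,0,-38],[-24,0,-40],[-30,0,-41.5],[-36,0,-43],[-42,0,-44.5],[-48,0,-46],[-53,0,-47],[-56.7,0,-47.9],[-56.7,0,-47.9]],"twist":[8,16,24,33,41,50,58,66,74,82.5,82.5,82.5],"fingers":[8,7,6,6,6,6,6,6,6,6,6,6]}' 40; python3 - <<'E'
from h import *
f=vision.grab_frame("wrist"); cv2.imwrite("pics/w1.png",f["img"]); print(f["eye"],f["attitude"],f["fov_y"])
print(goto(.45,-.164,.23,-13.5)); print(tool()[0]["qpos"])
E
```

```text
time: 1.7
eef_pos: [0.4511, -0.1337, 0.2314]
tool_rot: [-0.702, 0.083, -0.083, 0.702]
contact_force: [1.4, -0.1, 0.4]
finger_gap: 0.06
[ 0.46925061 -0.06059863  0.37377347] [-0.15010523  0.01724303 -0.11610643  0.98167734] 70.68610569183403
('offset', array([ 0.4 ,  0.17, -2.17]), 'twist', np.float64(-0.2), 'jaw', np.float64(-13.7))
[-0.38850579  0.16218116  1.70866244 -0.0073727   1.26716287 -0.14725164]
```

View pics/w1.png

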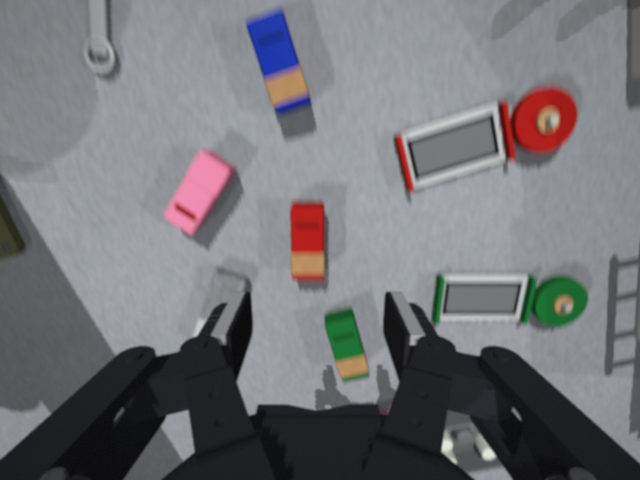

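The wrist view shows the red bar (307,241), green bar (347,345), blue bar (279,62), red cradle (453,147) and green cradle (481,298). I'll measure these from it.

```bash
cat >> h.py <<'E'
def bar(f,m,k,s): return rect(f,comp(cv2.morphologyEx(m[k]|m["brown"],cv2.MORPH_CLOSE,np.ones((3,3))),s),.015)
def seat(f,s):
    g=cv2.cvtColor(f["img"],cv2.COLOR_BGR2GRAY); # dark outline + grey inside, bounded by the white seat
    t=cv2.threshold(g[s[1]-45:s[1]+45,s[0]-45:s[0]+45],0,255,cv2.THRESH_OTSU)[0]
    return rect(f,comp((g<t).astype(np.uint8),s,4),.006),t
E
python3 - <<'E'
from h import *
f=vision.grab_frame("wrist"); m=masks(f["img"])
for k,s in dict(red=(307,241),green=(347,345),blue=(279,62)).items(): print(k,bar(f,m,k,s))
for k,s in dict(red=(453,147),green=(481,298)).items(): print(k,seat(f,s))
print(goto(.433,-.1645,.231,-13.5))
E
```

```text
red [ 431.9 -165.6   87.2   36.9   76.5]
green [ 446.4 -308.    98.8   37.3  -88.7]
blue [449.5  15.7  89.   37.1 -86.1]
red (array([ 606.3, -102.6,   92.4,   44.1,    4.2]), 141.0)
green (array([ 618.9, -287.5,   92.7,   42.6,  -14. ]), 134.0)
('offset', array([-1.16,  0.05, -3.02]), 'twist', np.float64(-0.4), 'jaw', np.float64(-13.9))
```

```bash
python3 -m pendant '{"offset":[[-1.3,0,-3],[-1.3,4,-3],[-1.3,9,-3],[-1.3,14,-3],[-1.3,18,-3],[-1.3,18,-3],[-1.3,18,-3]],"twist":[0,0,0,0,0,0,0],"fingers":[6,6,6,6,6,6,6]}' 40; python3 -c "
from h import *
print(goto(.432,-.165,.004,-13.5))"
```

```text
time: 2.68
eef_pos: [0.4327, -0.1579, 0.0522]
tool_rot: [0.702, -0.082, 0.083, -0.702]
contact_force: [0.3, -0.9, -0.3]
finger_gap: 0.0601
('offset', array([ 0.09,  4.82, -0.7 ]), 'twist', np.float64(0.1), 'jaw', np.float64(-13.4))
```

```bash
python3 -m pendant '{"offset":[[0,0,-0.7],[0,2,-0.7],[0,4,-0.7],[0,4.8,-0.7],[0,4.8,-0.7],[0,4.8,-0.7],[0,4.8,-0.7],[0,4.8,-0.7],[0,4.8,-0.7],[0,4.8,-0.7],[0,2.8,-0.7],[0,-3.2,-0.7]],"twist":[0,0,0,0,0,0,0,0,0,0,0,0],"fingers":[6,6,6,6,6,3,3,3,3,3,3,3]}' 50; python3 -c "
from h import *
print(goto(.6063,-.1026,.1,94.2))"
```

```text
time: 4.18
eef_pos: [0.4278, -0.1636, 0.082]
tool_rot: [-0.701, 0.085, -0.08, 0.703]
contact_force: [0.2, -0.7, -0.9]
finger_gap: 0.0353
('offset', array([15.93, -1.9 , 10.08]), 'twist', np.float64(72.3), 'jaw', np.float64(-13.5))
```

```bash
python3 -m pendant '{"offset":[[2,-1.9,1.5],[5,-1.9,3],[8,-1.9,5],[11,-1.9,7],[14,-1.9,9],[15.9,-1.9,10.1],[15.9,-1.9,10.1],[15.9,-1.9,10.1],[15.9,-1.9,10.1],[15.9,-1.9,10.1]],"twist":[10,20,30,40,50,60,70,72.3,72.3,72.3],"fingers":[3,3,3,3,3,3,3,3,3,3]}' 50; python3 - <<'E'
from h import *
f=vision.grab_frame("wrist"); cv2.imwrite("pics/w2.png",f["img"])
print(goto(.6063,-.1026,.1,94.2)); print(tool()[0]["qpos"][5],tool()[0]["contact_force"])
E
```

```text
time: 5.42
eef_pos: [0.608, -0.1034, 0.1022]
tool_rot: [0.518, -0.481, 0.481, -0.518]
contact_force: [0.1, -0.5, -1.8]
finger_gap: 0.0352
('offset', array([-0.1 ,  0.23, -0.17]), 'twist', np.float64(0.1), 'jaw', np.float64(-85.7))
1.2592508136768248 [-0.34040752  0.61408615 -2.31201092]
```

View pics/w2.png

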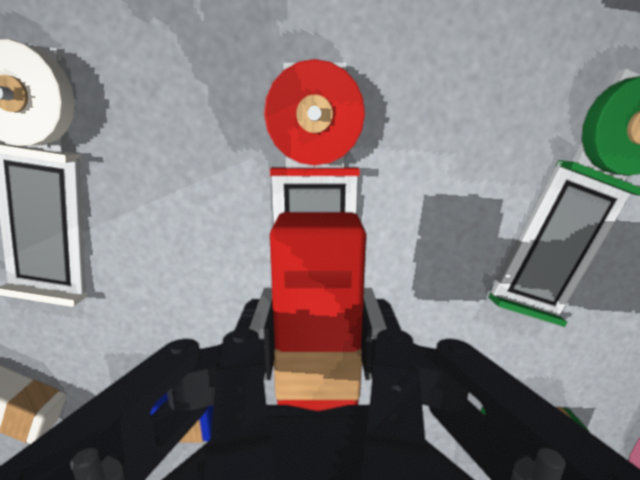

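```bash
python3 - <<'E'
from h import *
f=vision.grab_frame("wrist"); p,M=tool(); p=p["eef_pos"]
print(f["eye"],p); print((plane(f,[[272,228],[364,228],[318,228],[318,403],[275,403],[360,403]],.128)-p)@M*1000)
print((plane(f,[[318,212]],.098)-p)@M*1000)
E
```

```text
[ 0.68443016 -0.09859554  0.24464387] [ 0.60815567 -0.10350162  0.10234673]
[[-15.30766249 -25.65648571  44.56198943]
 [ 17.5624526  -25.65712312  44.54495354]
 [  1.12371513 -25.65680415  44.55108963]
 [  1.15044033 -25.65068288 -33.05774636]
 [-17.27082054 -25.65032387 -33.07092148]
 [ 19.15176632 -25.65102735 -33.12545205]]
[[ 1.21152498  4.34326199 43.69214639]]
```

```bash
python3 -m pendant '{"offset":[[-0.1,0,-0.4],[-0.1,3,-0.4],[-0.1,6,-0.4],[-0.1,7.5,-0.4],[-0.1,8.4,-0.4],[-0.1,8.4,-0.4],[-0.1,8.4,-0.4]],"twist":[0,0,0,0,0,0,0],"fingers":[3,3,3,3,3,3,3]}' 50; python3 -c "
from h import *
print(goto(.6043,-.1026,.010,94.2),tool()[0]['contact_force'])"
```

```text
time: 6.4
eef_pos: [0.6051, -0.103, 0.0192]
tool_rot: [-0.518, 0.481, -0.482, 0.518]
contact_force: [0.4, -0.2, -2.0]
finger_gap: 0.0353
('offset', array([-0.05,  0.92, -0.08]), 'twist', np.float64(0.0), 'jaw', np.float64(-85.8)) [ 0.3776974  -0.15392236 -1.97182086]
```

```bash
python3 -m pendant '{"offset":[[0,0.2,-0.1],[0,0.4,-0.1],[0,0.6,-0.1],[0,0.7,-0.1],[0,0.7,-0.1],[0,0.7,-0.1]],"twist":[0,0,0,0,0,0],"fingers":[3,3,3,3,3,3]}' 50;python3 -m pendant '{"offset":[[0,0.05,0],[0,0.1,0],[0,0.15,0],[0,0.15,0]],"twist":[0,0,0,0],"fingers":[3,3,3,3]}' 50
```

```text
time: 7.15
eef_pos: [0.6033, -0.1029, 0.0113]
tool_rot: [0.518, -0.481, 0.481, -0.518]
contact_force: [-0.5, -0.2, -1.1]
finger_gap: 0.0353
time: 7.65
eef_pos: [0.6033, -0.1028, 0.0104]
tool_rot: [-0.518, 0.481, -0.481, 0.518]
contact_force: [-1.1, 2.0, 5.2]
finger_gap: 0.0354
```

Contact felt (+5 N), so release and retreat, then head over the green bar.

```bash
python3 -m pendant '{"offset":[[0,0,0],[0,0,0],[0,0,0],[0,0,0],[0,-2,0],[0,-6,0],[0,-12,0],[0,-17,0],[0,-17,0],[0,-17,0]],"twist":[0,0,0,0,0,0,0,0,0,0],"fingers":[4.2,4.8,5.4,6,6,6,6,6,6,6]}' 50; python3 - <<'E'
from h import *
f=vision.grab_frame("wrist"); cv2.imwrite("pics/w3.png",f["img"])
print(goto(.4475,-.306,.052,0)); m=masks(f["img"])
print(rect(f,comp(m["red"]|m["brown"],(318,330),25),.021))
E
```

```text
time: 8.9
eef_pos: [0.6028, -0.1028, 0.1796]
tool_rot: [0.518, -0.481, 0.481, -0.518]
contact_force: [-0.8, 0.8, -0.2]
finger_gap: 0.06
('offset', array([ 19.15,  12.68, -16.9 ]), 'twist', np.float64(-85.8), 'jaw', np.float64(-85.8))Traceback (most recent call last):
  File "<stdin>", line 4, in <module>
  File "h.py", line 27, in rect
    c=max(cv2.findContours(mask,cv2.RETR_EXTERNAL,cv2.CHAIN_APPROX_NONE)[0],key=cv2.contourArea)
ValueError: max() iterable argument is empty
```

View pics/w3.png

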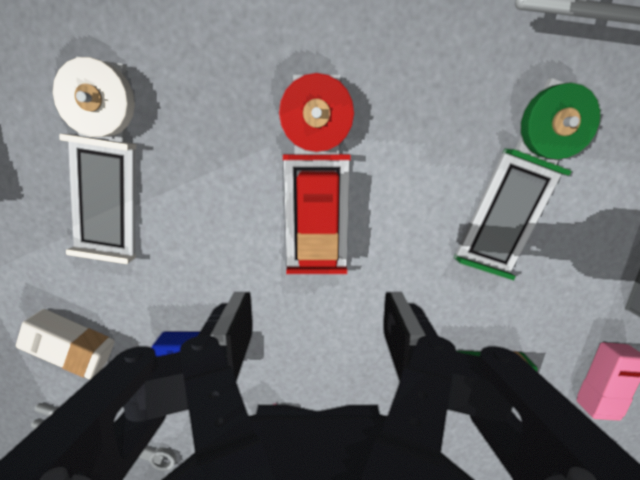

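Red sits in the middle of its cradle (317,218) between the stops. I'll measure the white and green seats from this frame's viewpoint and go to green.

```bash
python3 - <<'E'
from h import *
f=vision.grab_frame("wrist"); m=masks(f["img"])
print("red bar",rect(f,comp(m["red"]|m["brown"],(318,215),12),.021))
print("white seat",seat(f,(101,198)),"green seat",seat(f,(511,212)))
E
python3 -m pendant '{"offset":[[2,0,-2],[5,0,-4],[9,0,-7],[13,0,-10],[16,0,-13],[19.1,0,-16.9],[19.1,2,-16.9],[19.1,4,-16.9],[19.1,4,-16.9],[19.1,4,-16.9]],"twist":[-10,-20,-30,-40,-50,-60,-70,-80,-85.8,-85.8],"fingers":[6,6,6,6,6,6,6,6,6,6]}' 50; python3 - <<'E'
from h import *
f=vision.grab_frame("wrist"); m=masks(f["img"])
s=proj(f,[.4475,-.306,.03])[0]; print(s,bar(f,m,"green",s)); print(goto(.4475,-.306,.05,0))
E
```

```text
red bar [ 600.8 -104.    95.2   56.4    2.9]
white seat (array([605.6, 103.4,  92.9,  44.2,  -4.7]), 164.0) green seat (array([ 600.3, -359.8,  234.4,   97.8,   73.8]), 141.0)
time: 10.25
eef_pos: [0.4478, -0.3051, 0.1379]
tool_rot: [-0.706, 0.001, 0.001, 0.708]
contact_force: [0.4, 0.4, -0.3]
finger_gap: 0.0601
[316.83675826 237.49161251] [ 446.9 -308.    89.5   37.8  -87.8]
('offset', array([-0.05,  8.85, -0.08]), 'twist', np.float64(-0.1), 'jaw', np.float64(-0.1))
```

```bash
python3 -m pendant '{"offset":[[0,3,-0.2],[0,7,-0.2],[0,10,-0.2],[0,12,-0.2],[0,13.4,-0.2],[0,13.4,-0.2],[0,13.4,-0.2]],"twist":[-1.5,-1.5,-1.5,-1.5,-1.5,-1.5,-1.5],"fingers":[6,6,6,6,6,6,6]}' 50; python3 -m pendant '{"offset":[[0,0,0],[0,0,0],[0,0,0],[0,0,0],[0,0,0],[0,-3,0],[0,-8,0],[0,-9,0],[0,-9,0]],"twist":[0,0,0,0,0,0,0,0,0],"fingers":[3,3,3,3,3,3,3,3,3]}' 50; python3 -c "
from h import *
print(goto(.6187,-.287,.1,76))"
```

```text
time: 11.18
eef_pos: [0.4494, -0.3082, 0.0064]
tool_rot: [0.707, 0.01, -0.009, -0.707]
contact_force: [-0.9, -0.5, 0.4]
finger_gap: 0.0599
time: 12.3
eef_pos: [0.449, -0.3079, 0.0963]
tool_rot: [0.707, 0.01, -0.009, -0.707]
contact_force: [-0.8, -0.6, -0.5]
finger_gap: 0.0351
('offset', array([17.02, -0.35,  1.64]), 'twist', np.float64(-74.5), 'jaw', np.float64(1.5))
```

```bash
python3 -m pendant '{"offset":[[2,-0.4,0],[5,-0.4,0.5],[8,-0.4,0.8],[11,-0.4,1.2],[14,-0.4,1.6],[17,-0.4,1.6],[17,-0.4,1.6],[17,-0.4,1.6],[17,-0.4,1.6],[17,-0.4,1.6],[17,-0.4,1.6],[17,-0.4,1.6]],"twist":[10,20,30,40,50,60,70,80,90,100,105.5,105.5],"fingers":[3,3,3,3,3,3,3,3,3,3,3,3]}' 50; python3 - <<'E'
from h import *
f=vision.grab_frame("wrist"); cv2.imwrite("pics/w4.png",f["img"])
print(goto(.6187,-.287,.02,76)); s,M=tool(); p=s["eef_pos"]; print(s["qpos"][5],s["contact_force"])
m=masks(f["img"]); c=comp(m["green"],(318,300)); ys=np.where(c[:,318])[0]; print("rows",ys.min(),ys.max())
print((plane(f,[[318,ys.min()]],p[2]-.005)-p)@M*1000)
E
```

```text
time: 13.8
eef_pos: [0.617, -0.2865, 0.0971]
tool_rot: [-0.436, 0.558, -0.555, 0.435]
contact_force: [0.6, -0.5, -1.6]
finger_gap: 0.035
('offset', array([0.01, 7.76, 0.18]), 'twist', np.float64(0.1), 'jaw', np.float64(-103.9))
1.3157506075090821 [ 0.42002023 -0.4097416  -1.637502  ]
rows 209 343
[[ 1.03592656  4.83520886 45.09868005]]
```

View pics/w4.png

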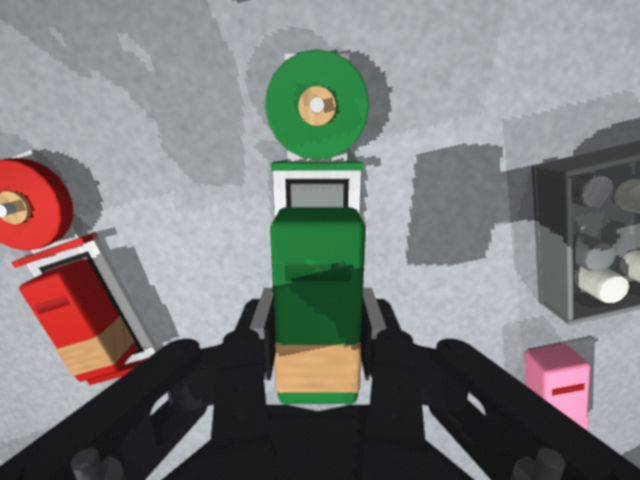

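Green held and aligned with its cradle; the bar is about 3 mm forward in the grip, so I'll compensate.

```bash
python3 -m pendant '{"offset":[[0,2,-0.1],[0,5,-0.1],[0,6.7,-0.1],[0,7.5,-0.1],[0,8,-0.1],[0,8.2,-0.1],[0,8.3,-0.1],[0,8.3,-0.1],[0,8.3,-0.1]],"twist":[0,0,0,0,0,0,0,0,0],"fingers":[3,3,3,3,3,3,3,3,3]}' 50;python3 -m pendant '{"offset":[[0,0.1,0],[0,0.15,0],[0,0.2,0],[0,0.2,0],[0,0.2,0]],"twist":[0,0,0,0,0],"fingers":[3,3,3,3,3]}' 50
```

```text
time: 14.98
eef_pos: [0.6176, -0.2871, 0.0173]
tool_rot: [0.435, -0.557, 0.557, -0.436]
contact_force: [-0.4, -0.6, -1.0]
finger_gap: 0.0354
time: 15.6
eef_pos: [0.6174, -0.287, 0.0148]
tool_rot: [-0.436, 0.557, -0.557, 0.436]
contact_force: [-0.0, -0.8, -1.3]
finger_gap: 0.0356
```

```bash
python3 -m pendant '{"offset":[[0,0.1,0],[0,0.2,0],[0,0.25,0],[0,0.25,0],[0,0.25,0]],"twist":[0,0,0,0,0],"fingers":[3,3,3,3,3]}' 50;python3 -m pendant '{"offset":[[0,0.05,0],[0,0.1,0],[0,0.1,0],[0,0.1,0]],"twist":[0,0,0,0],"fingers":[3,3,3,3]}' 50
```

```text
time: 16.23
eef_pos: [0.6174, -0.287, 0.013]
tool_rot: [0.435, -0.557, 0.557, -0.436]
contact_force: [-1.3, 0.8, 5.2]
finger_gap: 0.0352
time: 16.73
eef_pos: [0.6174, -0.287, 0.0129]
tool_rot: [0.435, -0.557, 0.557, -0.436]
contact_force: [-3.7, 1.8, 10.6]
finger_gap: 0.0353
```

Contact. Release, retreat, look and work out the move to white.

```bash
python3 -m pendant '{"offset":[[0,0,0],[0,0,0],[0,0,0],[0,0,0],[0,-2,0],[0,-6,0],[0,-12,0],[0,-17,0],[0,-17,0],[0,-17,0]],"twist":[0,0,0,0,0,0,0,0,0,0],"fingers":[4.2,4.8,5.4,6,6,6,6,6,6,6]}' 50; python3 - <<'E'
from h import *
f=vision.grab_frame("wrist"); cv2.imwrite("pics/w5.png",f["img"])
print(goto(.448,.158,.14,-23)); print(tool()[0]["qpos"])
E
```

```text
time: 17.98
eef_pos: [0.617, -0.2868, 0.181]
tool_rot: [-0.436, 0.557, -0.557, 0.435]
contact_force: [-0.8, 0.4, -0.3]
finger_gap: 0.0602
('offset', array([-39.07,   4.09, -27.05]), 'twist', np.float64(-81.0), 'jaw', np.float64(-104.0))
[-4.97210618e-01  4.90006708e-01  1.33790640e+00 -4.64919360e-06
  1.31639457e+00  1.31720835e+00]
```

View pics/w5.png

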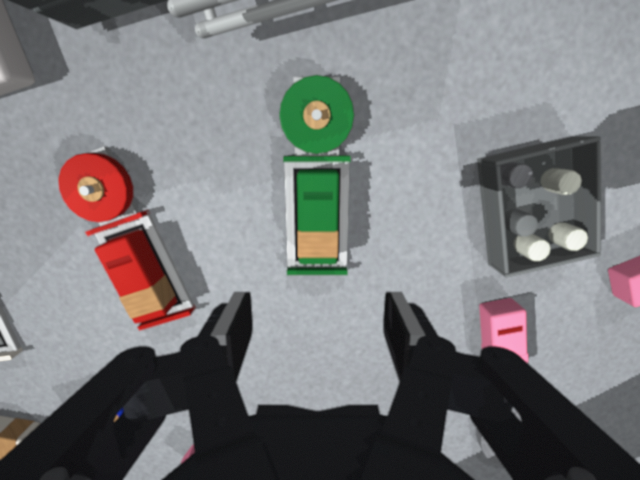

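Green lies centred in its cradle (318,213). On to white.

```bash
python3 -m pendant '{"offset":[[-4,0,-3],[-9,0,-6],[-14,0,-9],[-19,0,-12],[-24,0,-15],[-29,0,-19],[-34,0,-23],[-39.1,0,-27],[-39.1,2,-27],[-39.1,4,-27],[-39.1,4,-27],[-39.1,4,-27]],"twist":[-10,-20,-30,-40,-50,-60,-70,-81,-81,-81,-81,-81],"fingers":[6,6,6,6,6,6,6,6,6,6,6,6]}' 50; python3 - <<'E'
from h import *
f=vision.grab_frame("wrist"); cv2.imwrite("pics/w6.png",f["img"]);m=masks(f["img"])
s=proj(f,[.448,.158,.03])[0]; print(s,bar(f,m,"white",s)); print(goto(.448,.158,.005,-23))
E
```

```text
time: 19.52
eef_pos: [0.4494, 0.1573, 0.1408]
tool_rot: [0.693, -0.141, 0.14, -0.693]
contact_force: [0.2, 0.4, -0.3]
finger_gap: 0.0602
[314.44860249 235.17278463] [446.2 152.3  87.3  38.5  67. ]
('offset', array([-0.2 , 13.63, -0.02]), 'twist', np.float64(0.0), 'jaw', np.float64(-23.0))
```

View pics/w6.png

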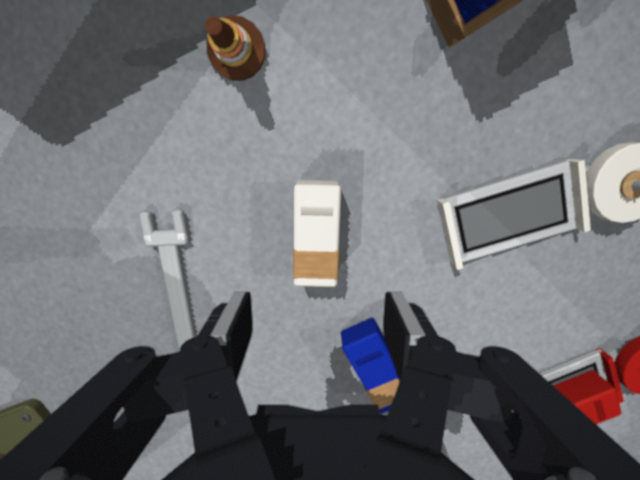

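The white bar spans rows 181–287 at column 317, with the ring stand well clear at (235,50). I'll check its length position with the edges by hand.

```bash
python3 - <<'E'
from h import *
f=vision.grab_frame("wrist"); print(f["eye"])
for z,px in((.03,[[317,181],[317,279],[295,181],[340,181]]),(0.,[[317,181],[317,287]])): print(z,(plane(f,px,z)*1000).round(1).tolist())
u=np.array([np.cos(np.radians(67)),np.sin(np.radians(67))])*.042
for z in(0,.03):
  for s in(1,-1): print(z,s,proj(f,[*(np.array([.4475,.156])+s*u),z]))
E
```

```text
[0.48019625 0.22652352 0.28363892]
0.03 [[466.9, 195.9, 30.0], [435.9, 122.9, 30.0], [451.8, 202.3, 30.0], [482.7, 189.2, 30.0]]
0.0 [[465.3, 192.3, 0.0], [427.5, 103.2, 0.0]]
0 1 [[314.30306808 179.05248846]]
0 -1 [[314.57645579 272.50956444]]
0.03 1 [[313.95792093 184.13634746]]
0.03 -1 [[314.29208814 286.76575466]]
```

```bash
python3 -m pendant '{"offset":[[0,3,-0.2],[0,7,-0.2],[0,10,-0.2],[0,12,-0.2],[0,13.5,-0.2],[0,13.6,-0.2],[0,13.6,-0.2]],"twist":[0,0,0,0,0,0,0],"fingers":[6,6,6,6,6,6,6]}' 50; python3 -m pendant '{"offset":[[0,0,0],[0,0,0],[0,0,0],[0,0,0],[0,0,0],[0,-3,0],[0,-8,0],[0,-9,0],[0,-9,0]],"twist":[0,0,0,0,0,0,0,0,0],"fingers":[3,3,3,3,3,3,3,3,3]}' 50; python3 -c "
from h import *
print(goto(.6058,.104,.1,85.2),tool()[0]['qpos'][5])"
```

```text
time: 20.5
eef_pos: [0.4497, 0.1557, 0.0059]
tool_rot: [-0.693, 0.14, -0.141, 0.693]
contact_force: [-0.4, 0.3, -0.3]
finger_gap: 0.0603
time: 21.62
eef_pos: [0.4491, 0.1558, 0.0958]
tool_rot: [-0.693, 0.14, -0.141, 0.693]
contact_force: [-0.2, 0.2, -2.3]
finger_gap: 0.0351
('offset', array([16.45, -0.4 ,  1.34]), 'twist', np.float64(71.9), 'jaw', np.float64(-22.9)) 0.6456294919655134
```

```bash
python3 -m pendant '{"offset":[[2,-0.4,0],[5,-0.4,0.5],[8,-0.4,0.8],[11,-0.4,1.1],[14,-0.4,1.3],[16.5,-0.4,1.3],[16.5,-0.4,1.3],[16.5,-0.4,1.3],[16.5,-0.4,1.3],[16.5,-0.4,1.3]],"twist":[10,20,30,40,50,60,70,71.9,71.9,71.9],"fingers":[3,3,3,3,3,3,3,3,3,3]}' 50; python3 - <<'E'
from h import *
f=vision.grab_frame("wrist"); cv2.imwrite("pics/w7.png",f["img"])
print(goto(.6058,.104,.0185,85.2)); s,M=tool(); p=s["eef_pos"]
print([(r,((plane(f,[[318,r]],p[2]-.005)-p)@M*1000)[0,2].round(1)) for r in (195,205,209,212,215,220,230)])
E
```

```text
time: 22.88
eef_pos: [0.6052, 0.1035, 0.0988]
tool_rot: [-0.479, 0.521, -0.52, 0.479]
contact_force: [0.8, -0.2, -1.8]
finger_gap: 0.0352
('offset', array([-0.05,  8.05,  0.04]), 'twist', np.float64(0.0), 'jaw', np.float64(-94.8))
[(195, np.float64(51.2)), (205, np.float64(46.8)), (209, np.float64(45.0)), (212, np.float64(43.6)), (215, np.float64(42.3)), (220, np.float64(40.0)), (230, np.float64(35.3))]
```

View pics/w7.png

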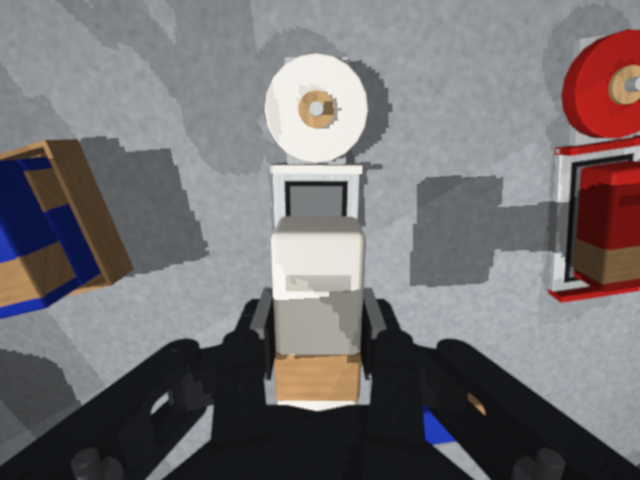

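White is aligned and centred lengthwise in the grip (far edge at row 216), so lower it.

```bash
python3 -m pendant '{"offset":[[0,2,0],[0,5,0],[0,6.7,0],[0,7.5,0],[0,8,0],[0,8.2,0],[0,8.35,0],[0,8.35,0],[0,8.35,0]],"twist":[0,0,0,0,0,0,0,0,0],"fingers":[3,3,3,3,3,3,3,3,3]}' 50;python3 -m pendant '{"offset":[[0,0.1,0],[0,0.15,0],[0,0.2,0],[0,0.2,0],[0,0.2,0]],"twist":[0,0,0,0,0],"fingers":[3,3,3,3,3]}' 50; python3 -m pendant '{"offset":[[0,0.1,0],[0,0.15,0],[0,0.15,0],[0,0.15,0]],"twist":[0,0,0,0],"fingers":[3,3,3,3]}' 50
```

```text
time: 24.05
eef_pos: [0.6061, 0.1033, 0.0161]
tool_rot: [0.478, -0.521, 0.521, -0.479]
contact_force: [-0.1, -0.3, -2.2]
finger_gap: 0.0349
time: 24.68
eef_pos: [0.6059, 0.1033, 0.0138]
tool_rot: [0.478, -0.521, 0.521, -0.478]
contact_force: [-0.0, 0.0, -0.9]
finger_gap: 0.0348
time: 25.18
eef_pos: [0.6059, 0.1033, 0.0123]
tool_rot: [-0.478, 0.521, -0.521, 0.478]
contact_force: [-0.7, 0.2, 0.1]
finger_gap: 0.0353
```

```bash
python3 -m pendant '{"offset":[[0,0.05,0],[0,0.1,0],[0,0.1,0],[0,0.1,0]],"twist":[0,0,0,0],"fingers":[3,3,3,3]}' 50
```

```text
time: 25.68
eef_pos: [0.6059, 0.1033, 0.0124]
tool_rot: [0.478, -0.521, 0.521, -0.478]
contact_force: [-2.1, -0.2, 6.7]
finger_gap: 0.0354
```

```bash
python3 -m pendant '{"offset":[[0,0,0],[0,0,0],[0,0,0],[0,0,0],[0,-2,0],[0,-6,0],[0,-12,0],[0,-18,0],[0,-18,0],[0,-18,0]],"twist":[0,0,0,0,0,0,0,0,0,0],"fingers":[4.2,4.8,5.4,6,6,6,6,6,6,6]}' 50; python3 - <<'E'
from h import *
f=vision.grab_frame("wrist"); cv2.imwrite("pics/w8.png",f["img"])
print(goto(.4493,.0155,.14,5)); print(tool()[0]["qpos"])
E
```

```text
time: 26.92
eef_pos: [0.6055, 0.1033, 0.1913]
tool_rot: [0.478, -0.521, 0.521, -0.478]
contact_force: [-0.3, 0.3, 0.2]
finger_gap: 0.0601
('offset', array([ 10.05,   5.05, -14.74]), 'twist', np.float64(80.1), 'jaw', np.float64(-94.9))
[ 1.00180449e-01  3.93088008e-01  1.47946697e+00 -9.58528087e-06
  1.27141052e+00  1.75581790e+00]
```

View pics/w8.png

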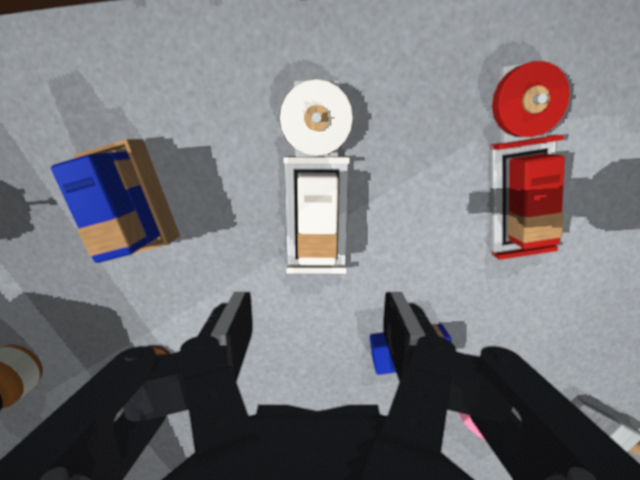

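White sits centred (317,217). Now blue, with a twist of −100 to respect joint 6's range.

```bash
python3 -m pendant '{"offset":[[2,0,-2],[4,0,-5],[6,0,-8],[8,0,-11],[10,0,-14.7],[10,0,-14.7],[10,0,-14.7],[10,2,-14.7],[10,4,-14.7],[10,5,-14.7],[10,5,-14.7],[10,5,-14.7]],"twist":[-10,-20,-30,-40,-50,-60,-70,-80,-90,-99.9,-99.9,-99.9],"fingers":[6,6,6,6,6,6,6,6,6,6,6,6]}' 50; python3 - <<'E'
from h import *
f=vision.grab_frame("wrist"); m=masks(f["img"])
s=proj(f,[.4493,.0155,.03])[0]; print(s,bar(f,m,"blue",s)); print(goto(.4493,.0155,.005,5))
E
```

```text
time: 28.48
eef_pos: [0.4505, 0.0162, 0.1407]
tool_rot: [-0.706, -0.03, 0.031, 0.707]
contact_force: [-0.6, 0.2, 0.9]
finger_gap: 0.0598
[315.58002293 235.73520447] [449.5  11.2  89.6  37.8 -85.1]
('offset', array([-0.16, 13.61, -0.05]), 'twist', np.float64(-0.1), 'jaw', np.float64(4.9))
```

```bash
python3 -m pendant '{"offset":[[-0.1,3,-0.1],[-0.1,7,-0.1],[-0.1,10,-0.1],[-0.1,12,-0.1],[-0.1,13.5,-0.1],[-0.1,13.6,-0.1],[-0.1,13.6,-0.1]],"twist":[0,0,0,0,0,0,0],"fingers":[6,6,6,6,6,6,6]}' 50; python3 -m pendant '{"offset":[[0,0,0],[0,0,0],[0,0,0],[0,0,0],[0,0,0],[0,-3,0],[0,-8,0],[0,-14,0],[0,-18,0],[0,-18,0],[0,-18,0]],"twist":[0,0,0,0,0,0,0,0,0,0,0],"fingers":[3,3,3,3,3,3,3,3,3,3,3]}' 50; python3 -c "
from h import *
print(goto(.652,.284,.185,99),tool()[0]['qpos'][5])"
```

```text
time: 29.4
eef_pos: [0.4506, 0.015, 0.0058]
tool_rot: [0.706, 0.031, -0.031, -0.706]
contact_force: [-1.0, 0.1, 0.9]
finger_gap: 0.06
time: 30.78
eef_pos: [0.4491, 0.0151, 0.1847]
tool_rot: [-0.706, -0.031, 0.031, 0.706]
contact_force: [-0.8, -1.1, -1.5]
finger_gap: 0.0355
('offset', array([22.58, -0.05, 25.  ]), 'twist', np.float64(86.0), 'jaw', np.float64(5.0)) -0.1483214513535562
```

```bash
python3 -m pendant '{"offset":[[2,0,3],[4,0,7],[6,0,11],[8,0,15],[10,0,20],[10,0,24],[10,0,24],[10,0,24],[10,0,24],[10,0,24],[10,0,24]],"twist":[10,20,30,40,50,60,70,80,86,86,86],"fingers":[3,3,3,3,3,3,3,3,3,3,3]}' 50; python3 - <<'E'
from h import *
f=vision.grab_frame("wrist"); cv2.imwrite("pics/w9.png",f["img"]); s,M=tool(); p=s["eef_pos"]
print(p,f["eye"],f["attitude"]); 
print([(r,((plane(f,[[318,r]],p[2]-.005)-p)@M*1000)[0,2].round(1)) for r in (205,209,212,215,220)])
E
```

```text
time: 32.15
eef_pos: [0.5278, 0.2626, 0.1838]
tool_rot: [0.539, -0.459, 0.458, -0.537]
contact_force: [0.6, 0.2, -0.6]
finger_gap: 0.0348
[0.5280451  0.26261973 0.18417647] [0.60374952 0.27398687 0.32592044] [-0.11631849  0.09771707 -0.64125809  0.75213659]
[(205, np.float64(46.5)), (209, np.float64(44.7)), (212, np.float64(43.4)), (215, np.float64(42.0)), (220, np.float64(39.7))]
```

View pics/w9.png

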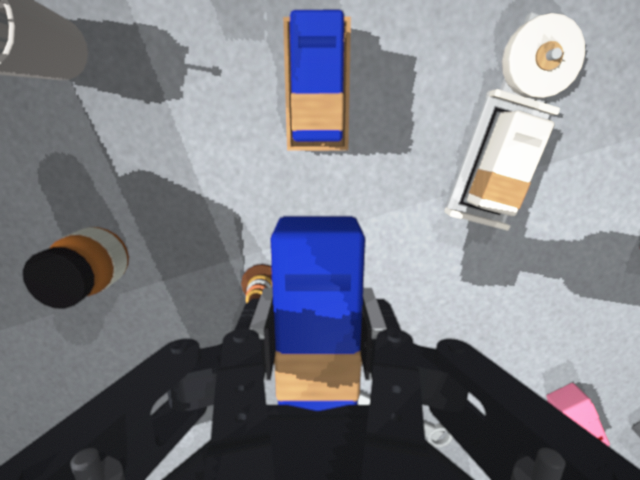

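The pile top spans columns 289–344 and rows 11–140, inside the carton with its near rim at row 151. The held blue bar is parallel to it and centred in the grip. I'll solve for the pile height and position from the edges.

```bash
python3 - <<'E'
from h import *
f=vision.grab_frame("wrist"); m=masks(f["img"]); p,M=tool(); p=p["eef_pos"]
c=np.zeros((480,640),np.uint8); c[:200,250:400]=1
b=cv2.morphologyEx(m["blue"],cv2.MORPH_OPEN,np.ones((3,3)))*c
ys,xs=np.where(b>0); print("blue px",xs.min(),xs.max(),ys.min(),ys.max())
pts=[[xs.min(),80],[xs.max(),80],[317,ys.min()],[317,ys.max()]]
for z in(.045,.055,.065,.075,.085):
    P=plane(f,pts,z); d=(P-p)@M*1000
    print(z,"width",(d[1,0]-d[0,0]).round(1),"len",(d[2,2]-d[3,2]).round(1),"ctr x,z(tool)",d[:2,0].mean().round(1),d[2:,2].mean().round(1),rect(f,b,z))
d=(plane(f,[[285,151],[350,151],[286,8],[350,12]],.03)-p)@M*1000; print("carton rim tool x,z",d[:,[0,2]].round(1).tolist())
t=vision.grab_frame("top"); mt=masks(t["img"]); cc=comp(cv2.morphologyEx(mt["blue"]|mt["brown"],cv2.MORPH_CLOSE,np.ones((3,3))),(167,187))
for n in (0,):
    c2=max(cv2.findContours(cc,0,1)[0],key=cv2.contourArea); print(rect(t,cc,.04),rect(t,cc,.07))
E
```

```text
blue px 290 343 11 141
0.045 width 40.5 len 91.5 ctr x,z(tool) 0.5 117.1 [661.4 283.5  55.8  39.7   9.1]
0.055 width 39.0 len 88.2 ctr x,z(tool) 0.6 115.6 [659.4 283.1  53.8  38.3   9.1]
0.065 width 37.6 len 85.0 ctr x,z(tool) 0.6 114.2 [657.3 282.8  51.8  36.9   9.1]
0.075 width 36.1 len 81.7 ctr x,z(tool) 0.6 112.7 [655.3 282.4  49.8  35.4   9.1]
0.085 width 34.7 len 78.5 ctr x,z(tool) 0.6 111.3 [653.2 282.1  47.8  34.    9.1]
carton rim tool x,z [[-26.3, 62.9], [29.0, 62.9], [-22.7, 169.5], [26.2, 166.8]]
[637.6 276.4  99.8  81.8  -6.3] [630.8 267.1  97.7  80.1  -6.3]
```

```bash
python3 -m pendant '{"offset":[[0,0,3],[0,0,6.5],[0,0,10],[0,0,11.4],[0,0,11.4],[0,3,11.4],[0,6,11.4],[0,8,11.4],[0,8.5,11.4],[0,8.5,11.4],[0,8.5,11.4]],"twist":[0,0,0,0,0,0,0,0,0,0,0],"fingers":[3,3,3,3,3,3,3,3,3,3,3]}' 50; python3 - <<'E'
from h import *
f=vision.grab_frame("wrist"); cv2.imwrite("pics/w10.png",f["img"])
f=vision.grab_frame("scene"); cv2.imwrite("pics/s10.png",cv2.resize(f["img"][340:480,340:520],None,fx=3,fy=3))
print(tool()[0]["eef_pos"], goto(.6395,.2805,.09,99))
E
```

```text
time: 33.67
eef_pos: [0.6417, 0.2812, 0.1018]
tool_rot: [-0.537, 0.459, -0.459, 0.539]
contact_force: [0.0, -0.1, -1.2]
finger_gap: 0.0352
[0.64178162 0.28113024 0.10167649] ('offset', array([ 0.03,  1.17, -0.24]), 'twist', np.float64(0.0), 'jaw', np.float64(-81.0))
```

View pics/w10.png

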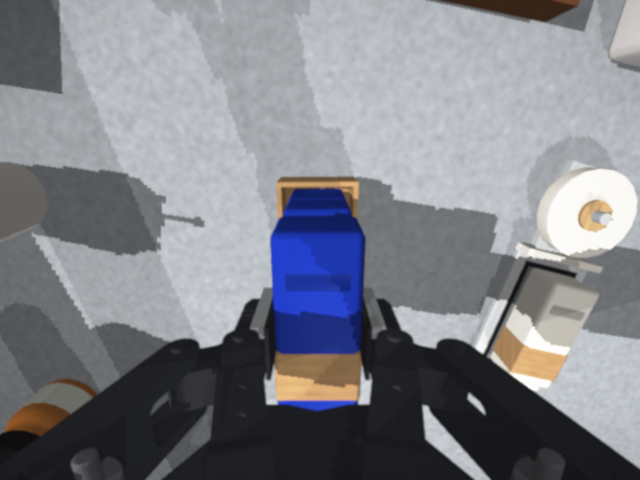

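```bash
python3 - <<'E'
from h import *
f=vision.grab_frame("wrist"); s,M=tool(); p=s["eef_pos"]
for z in(.06,.065,.07,.075,.08): print(z,((plane(f,[[318,189],[287,192],[350,192]],z)-p)@M*1000)[:,[0,2]].round(1).tolist())
d=(plane(f,[[278,178],[358,178]],.03)-p)@M*1000; print("rim (expect 50)",d[:,[0,2]].round(1).tolist()); print("bar",((plane(f,[[318,216],[273,234],[364,234]],p[2]-.005)-p)@M*1000)[:,[0,2]].round(1).tolist())
E
```

```text
0.06 [[1.3, 48.2], [-15.6, 46.6], [18.8, 46.6]]
0.065 [[1.3, 49.0], [-15.1, 47.4], [18.3, 47.4]]
0.07 [[1.3, 49.8], [-14.7, 48.2], [17.8, 48.2]]
0.075 [[1.3, 50.5], [-14.2, 49.0], [17.4, 49.0]]
0.08 [[1.3, 51.3], [-13.8, 49.8], [16.9, 49.8]]
rim (expect 50) [[-23.7, 50.6], [26.5, 50.5]]
bar [[1.2, 41.7], [-19.2, 33.3], [22.2, 33.3]]
```

The rim and the pile's far face (visible down to the rim) confirm the bar is centred over the pile to about 1 mm. Now feel downwards.

```bash
python3 -m pendant '{"offset":[[0,0.3,0],[0,0.6,0],[0,0.9,0],[0,1.2,0],[0,1.2,0],[0,1.2,0]],"twist":[0,0,0,0,0,0],"fingers":[3,3,3,3,3,3]}' 50;python3 -m pendant '{"offset":[[0,0.1,0],[0,0.2,0],[0,0.3,0],[0,0.3,0],[0,0.3,0]],"twist":[0,0,0,0,0],"fingers":[3,3,3,3,3]}' 50
```

```text
time: 34.58
eef_pos: [0.6412, 0.2808, 0.0882]
tool_rot: [0.538, -0.459, 0.459, -0.538]
contact_force: [0.8, -0.3, -1.5]
finger_gap: 0.0357
time: 35.2
eef_pos: [0.6411, 0.2808, 0.0853]
tool_rot: [0.538, -0.459, 0.459, -0.538]
contact_force: [-0.5, 0.3, -1.8]
finger_gap: 0.0349
```

```bash
python3 -m pendant '{"offset":[[0,0.1,0],[0,0.2,0],[0,0.2,0],[0,0.2,0]],"twist":[0,0,0,0],"fingers":[3,3,3,3]}' 50
```

```text
time: 35.7
eef_pos: [0.6412, 0.2808, 0.0833]
tool_rot: [0.538, -0.459, 0.459, -0.538]
contact_force: [-0.9, 0.0, -1.2]
finger_gap: 0.0354
```

```bash
python3 -m pendant '{"offset":[[0,0.1,0],[0,0.2,0],[0,0.2,0],[0,0.2,0]],"twist":[0,0,0,0],"fingers":[3,3,3,3]}' 50
```

```text
time: 36.2
eef_pos: [0.6412, 0.2808, 0.0813]
tool_rot: [0.538, -0.459, 0.459, -0.538]
contact_force: [0.8, 0.8, -1.3]
finger_gap: 0.0349
```

```bash
python3 -m pendant '{"offset":[[0,0.1,0],[0,0.15,0],[0,0.15,0],[0,0.15,0]],"twist":[0,0,0,0],"fingers":[3,3,3,3]}' 50
```

```text
time: 36.7
eef_pos: [0.6413, 0.2809, 0.081]
tool_rot: [-0.538, 0.459, -0.459, 0.538]
contact_force: [-1.9, -0.7, 5.3]
finger_gap: 0.0351
```

Contact at about 0.081 (pile top about 75 mm). Release gently, retreat straight up, and check.

```bash
python3 -m pendant '{"offset":[[0,0,0],[0,0,0],[0,0,0],[0,0,0],[0,-2,0],[0,-6,0],[0,-12,0],[0,-15,0],[0,-15,-5],[0,-15,-10],[0,-15,-10],[0,-15,-10]],"twist":[0,0,0,0,0,0,0,0,0,0,0,0],"fingers":[4.2,4.8,5.4,6,6,6,6,6,6,6,6,6]}' 50; python3 - <<'E'
from h import *
a=vision.grab_frame("wrist")["img"]; b=vision.grab_frame("scene")["img"][180:480,160:560]
cv2.imwrite("pics/end.png",np.hstack([cv2.resize(a,(400,300)),b]))
E
```

```text
time: 38.2
eef_pos: [0.543, 0.2654, 0.2304]
tool_rot: [-0.537, 0.459, -0.459, 0.539]
contact_force: [0.3, -0.6, 0.1]
finger_gap: 0.06
```

View pics/end.png

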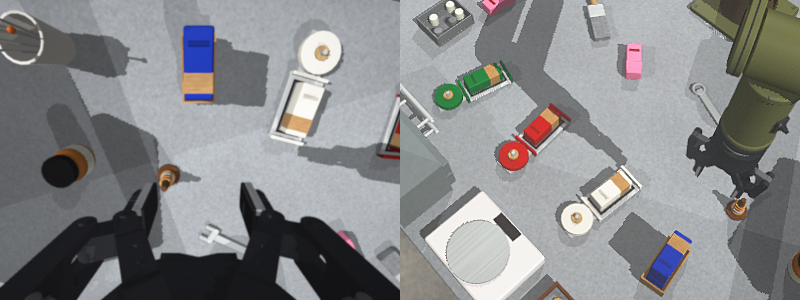

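The end view shows each bar in its matching cradle, the blue bar square on the pile, and the ring stand upright at scene (497,386), unmoved. Handing in.

```bash
python3 -c "
from rig import env; print(env.hand_in())"
```

```text
the job is handed in; nothing more can be done
None
```

I put the four bars away in the order asked (red, green, white, then blue) and handed the job in at about 38 s of robot time. The hand-in gave no verdict.

- **Setting down:** I lowered each bar in small steps until I felt contact, at roughly 5–11 N, before releasing it. For blue that put the pile top at about 75 mm.
- **Last checks:** The closing pictures show red, green and white flat and lengthwise in the middle of their own-colour cradles. Blue lies squarely on the pile. The ring stand is upright where it started, and the gripper is clear of everything.
- **Disagreements:** The wrist-camera estimates ran about 3 mm off along a bar's length, so I allowed for that when gripping and placing. Three automatic measurements failed or picked up neighbouring objects:
  - the red bar once seated;
  - the second measurement of the green cradle;
  - the carton in the top view.

  For the seated bars I judged position from the pictures. For the green cradle I used its first measurement, and for the carton the wrist view.

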